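# Index the ring turret and lock it

## Robot

A 6-joint arm with a two-finger parallel gripper is mounted at the origin on the work surface; the furniture and walls round the work are solid. World frame = base frame: x ahead of the robot, y to its left, z up, the work surface at z = 0. Lengths are in m, angles in rad, forces in N, time in s.
With the tool pointing down it reaches from about 0.425 to 0.95 m from the base axis. Payload 14.7 kg.
Tool frame: the origin (TCP) lies at the very end of the fingers, on their centre line; the grasp point (between the pads) lies 19 mm behind it (env.pinch_z is the distance from the TCP to the grasp point, in m); z points along the fingers, x is the direction in which the jaws open and shut, and the axes are right-handed (so a half turn about z gives the same grasp; the last joint's range is limited). The gripper opens to 85 mm and grips with 20 to 120 N. Pads are 22 mm wide; open, the fingers measure 114 mm over their backs; the gripper's body (76 mm by 85 mm) begins 54 mm behind the grasp point. The pads swing forward as they close: fully open they stand 13 mm farther back than shut.
Start: joints at [1.263, 0.48, 1.596, -0, 1.065, -0.047], TCP at [0.168, 0.628, 0.231] pointing down, gripper open.
Joint ranges: [-2.75, 2.75], [-0.82, 2.05], [0.23, 2.67], [-1.56, 4.7], [0.09, 2.69], [-2.92, 2.92]. Speed limits (rad/s): [1.89, 1.89, 2.39, 3.01, 3.01, 3.01].

## Interface

Orientations are given as a unit quaternion [x, y, z, w].
In Python, from workcell import env, grab_frame, camera_model gives the robot as it stands.
- The arm moves only by the tool jog_arm, never from a script. Its argument "increments" is one flat list of numbers, 7 for each row, row after row: the shift along the tool's x, y, z in cm, then the turn, a rotation vector about the tool's x, y, z in degrees, then the finger opening in cm, from 0 to 8.54. A call has exactly 8 rows; each row is the pose to reach, as a shift and turn from the pose commanded when the call began, along the tool's axes at that moment; what a row does not reach only later rows make up. A row lasts 1/12 s, in which the tool goes at most 41.7 mm and 7.16 degrees, less where a joint would pass 70% of its speed; a pose out of reach is approached as far as the arm can. A call with a gripper value outside its range is refused whole. The fingers move at their own pace and stop on an object; "force" is the grip in N (left out, the last holds). Time passes only in rows, so rows that repeat a pose let the fingers close, or fill a call up. It gives the time, the measured TCP pose, the force and the opening at its end, in the units of the state.
- env.observe(): the state, without advancing time (a new reading comes with each control period).
- grab_frame(name): name is "scene" or "top" or "wrist"; returns the picture (400x640x3 uint8, red, green, blue); there is no depth.
- camera_model(name): a dict with "camera_matrix" (3x3 intrinsics, pixels), "D" ([k1, k2, p1, p2, k3] as OpenCV has them; the pictures are not rectified), "position" and "rotation" of the camera in the world; the wrist camera has in their place "mount" (4x4, takes a point from camera to tool coordinates, whose origin is the TCP and whose axes are the tool frame's). Camera axes: x right, y down, z forward; pixel columns grow to the right and rows downward; lengths in m; the calibration is good to about 2 mm. A picture is of the moment at which its call begins: read the wrist's pose just before it. camera_model takes no time and is no camera call.
- env.close_job(): hands the job in, once; it reports no verdict.
The state is a dict: "clock": time; "qpos": joint angles; "qd": joint speeds; "effort": joint torques, N m; "eef_pos": TCP position; "eef_rot": TCP orientation; "contact_force": force on the tool from outside, world axes, zero at the start; "torque": the same for the moment, N m; "finger_gap": opening from 0.0 (shut) to 1.0 (fully open).
Only numpy, scipy, OpenCV 4.12 (cv2) and the standard library are available. Lean on these libraries where they do the work, as an engineer would, in place of code of your own. Each camera call takes 0.05 s, during which the arm holds its last target.

## Task

Turn the tilted six-station ring turret until the silver ring has clicked into place at the red pointer, and then swing the red-balled lock lever at its side down fully home. Let go of everything, do not bump the lamp that hangs over the turret, and leave the things around the stand where they are.

Things in the scene. Friction and masses are not known exactly. Their poses are not given: they have to be found in the camera images.
- turret_stand: Fixed stand: grey base plate 220 x 200 x 16 mm with a blue drum whose axis leans 35 degrees from vertical towards the stand's own -x (roughly to the robot). Origin at the underside, 10 mm in front of the plate's middle; its z is up. Turned by up to 0.3 rad. The centre of the turret disc's face is at (0, 0, 115) mm in this frame.
- turret (a joint): Turret angle (rad), counter-clockwise positive seen looking at its face; turns endlessly both ways. 0 (or a multiple of 2 pi): silver ring at the pointer. A detent every 60 degrees, at multiples of 1.047; about 0.25 N m turns it out of one, and past half way it is pulled into the next. Begins 2 or 3 clicks from the wanted place; turns only while the lock lever is up (above 0.4).
- knob_grip (a point): Point on the turret's axis inside its orange bar knob, 28 mm above the disc's face. Bar 66 x 16 mm, from 8 to 44 mm above the face. Turns with the turret: z is the axis, up out of the face (35 degrees from vertical), x along the bar, y across its 16 mm. Disc 160 mm across, 16 mm thick; the rings stand 10 mm high on its face, none within 42 mm of the axis.
- silver_ring (a point): Centre of the one silver ring (32 mm across, 10 mm high; on a white seat; the other five are gold, on black seats), 58 mm from the turret's axis, 5 mm above the disc's face. It turns with the turret.
- pointer (a point): Where the silver ring's centre must come: beside the red pointer block, which is fixed at the lowest, front edge of the disc.
- lock_lever (a joint): Lock lever angle (rad): 0 = down, fully home, locked (handle points to the stand's -x, 6 degrees above level); begins up, at 0.6 to 0.9; upper stop 1.0. Turns on a level axis along the stand's y, stays where left, takes about 1.5 N at the ball. Goes home only with the turret in a detent; at home it meets a hard stop.
- lever_ball (a point): Centre of the red ball (26 mm across) at the end of the lock lever, on the stand's +y side. It moves on an arc of 100 mm radius about the lever's axis, which crosses the stand's frame at x = 1 mm, z = 61 mm; the ball is at y = 116 mm in the stand's frame.
- lamp: Lamp fixed to the stand: black bar 140 mm long (along the stand's y). In the stand's frame it spans x 5 to 39 mm, z 285 to 313 mm, above and just behind the knob, so a gripper held upright over the knob would hit it. Hangs on a rod at x = 100 mm. Origin as the stand's.
- oil_pot: Small white tin, 51 mm across, 36 mm high, standing at the right of the stand; leave alone. Origin at the centre of its underside.
- ring_gauge: Knurled steel ring, 54 mm across, 18 mm high, standing at the left rear of the stand; leave alone. Origin at the centre of its underside.
- screwdriver: Red-handled precision screwdriver, 143 mm long, lying left of the stand; leave alone. Origin under its middle.
- mug: Dark mug, 82 mm across with handle 119 mm, 107 mm high; leave alone. Origin at the centre of its underside.
- tape_roll: Roll of masking tape lying flat, 104 mm across, 24 mm high; leave alone. Origin at the centre of its underside.
- micrometer: Micrometer, 140 x 46 x 14 mm, lying in front of the robot; leave alone. Origin under its middle.

How it is judged:
On the way, in this order (a step that is already met when the one before it is completed fails the run):
1. the silver ring is clicked in at the red pointer while the lever is still up (distance between silver_ring and pointer below 0.006 m and value of joint lock_lever above 0.4 rad), for 0.3 s.
2. the lock lever is down, fully home, with the silver ring at the pointer (value of joint lock_lever below 0.08 rad and distance between silver_ring and pointer below 0.006 m), for 0.2 s.
At the end, for the whole second after the job is handed in: The silver ring stands within 6 mm of its place at the red pointer, the turret is at rest, and the lock lever is within 0.08 rad of fully down (all of step 2 and velocity of joint turret between -0.05 and 0.05 rad/s); the robot touches nothing.
It fails at once if the lamp over the turret is bumped (more than 5 N) (contact force between lamp and anything else above 5 N).
It fails at once if a thing standing round the turret is moved by more than 30 mm (distance of any of oil_pot, ring_gauge, screwdriver, mug, tape_roll, micrometer from where it was at the start of the episode above 0.03 m).
It also fails if it takes over 64 s, if anything falls off the work surface, if the arm or the gripper's body presses on something with over 40 N, if the wrist force passes 120 N, or if a joint passes its speed limit or range.

## Working session

There is one attempt and no reset: what is moved stays moved. The work goes in short steps, Python scripts to look and compute and a tool call to move; the robot and the scene stay as the last step left them, time stands still between calls to the robot, and variables do not carry over. Pictures are saved under pics/ and viewed, and the job is handed in when it is done.

Besides the shell and the picture viewer there is one more tool, called after "Request:" by a JSON object that holds its "method" and its "body". jog_arm: Moves the arm, as the interface text tells. Its arguments: {"type":"object","properties":{"increments":{"type":"array"},"force":{"type":"number"}},"required":["increments"]}

```bash
mkdir -p pics; ls
python3 - <<'E'
from workcell import env, grab_frame, camera_model
import cv2, numpy as np
s=env.observe(); print(s)
for n in ("scene","top","wrist"):
    im=grab_frame(n); cv2.imwrite(f"pics/{n}0.png",im[:,:,::-1]); 
    m=camera_model(n); print(n,{k:np.round(v,4).tolist() for k,v in m.items()})
E
```

```text
pics
{'clock': 0.0, 'qpos': array([ 1.26337759e+00,  4.80835721e-01,  1.59688128e+00, -1.75321238e-05,
        1.06507988e+00, -4.65610601e-02]), 'qd': array([-0.001611  ,  0.00110547,  0.00081229, -0.00015131,  0.00124725,
       -0.00082684]), 'effort': array([ 4.70883642e-04, -9.50646758e+01, -4.30202222e+01,  6.03320188e-06,
        1.17867213e-02,  4.86421357e-05]), 'eef_pos': array([0.16747716, 0.6276277 , 0.2306671 ]), 'eef_rot': array([ 7.93063880e-01,  6.09138178e-01, -4.89687163e-04,  3.50435378e-04]), 'contact_force': array([ 0.33812583, -0.56633251, -0.68823542]), 'torque': array([ 0.00727584, -0.03296818,  0.04098022]), 'finger_gap': 0.9959668502432829}
scene {'camera_matrix': [[365.4976, 0.0, 316.913], [0.0, 365.4976, 200.7027], [0.0, 0.0, 1.0]], 'D': [-0.041, 0.0, 0.0, 0.0, 0.0], 'position': [0.083, -0.6201, 0.8963], 'rotation': [0.8769, -0.2929, 0.1196, -0.3619]}
top {'camera_matrix': [[503.2961, 0.0, 327.9198], [0.0, 503.2961, 198.8077], [0.0, 0.0, 1.0]], 'D': [-0.038, 0.0, 0.0, 0.0, 0.0], 'position': [0.4361, 0.014, 1.4335], 'rotation': [-0.6999, 0.7128, -0.0303, 0.0343]}
wrist {'camera_matrix': [[352.376, 0.0, 325.1669], [0.0, 352.376, 199.3686], [0.0, 0.0, 1.0]], 'D': [-0.0158, 0.0, 0.0, 0.0, 0.0], 'mount': [[1.0, 0.0005, 0.0002, 0.0], [-0.0005, 0.9603, 0.279, -0.071], [-0.0, -0.279, 0.9603, -0.1426], [0.0, 0.0, 0.0, 1.0]]}
```

View pics/scene0.png

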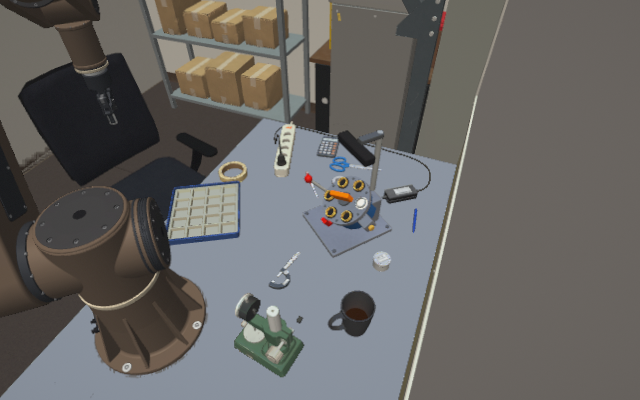

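View pics/top0.png

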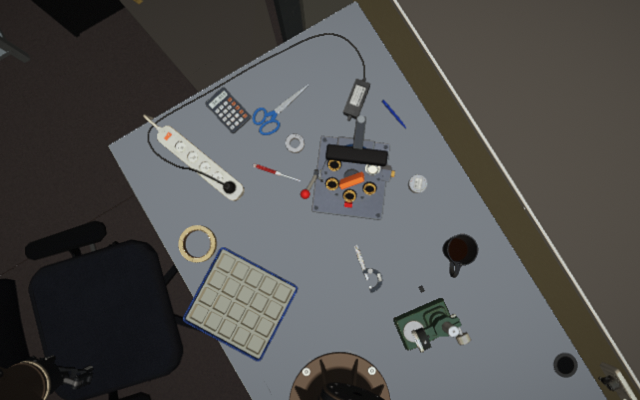

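Run:
```python
import cv2
a=cv2.imread('pics/scene0.png')[130:290,240:440]; cv2.imwrite('pics/scene0c.png',cv2.resize(a,None,fx=4,fy=3.75,interpolation=cv2.INTER_CUBIC)[:600])
a=cv2.imread('pics/top0.png')[40:200,220:420]; cv2.imwrite('pics/top0c.png',cv2.resize(a,None,fx=4,fy=3.75,interpolation=cv2.INTER_CUBIC))
```

```text
(no output)
```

View pics/scene0c.png

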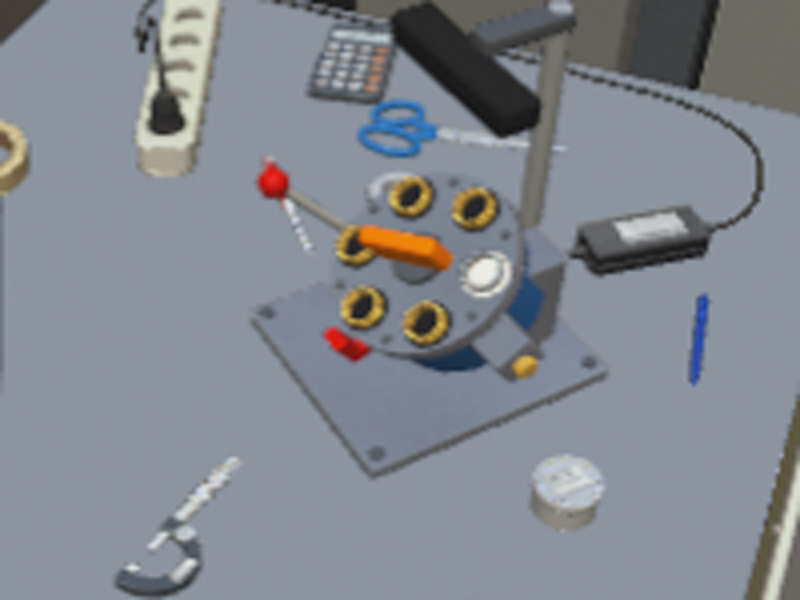

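View pics/top0c.png

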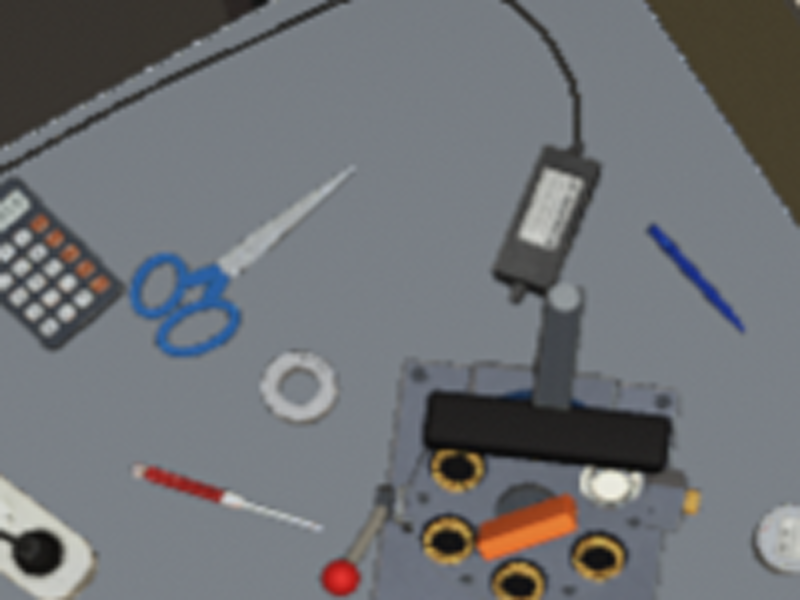

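Run:
```python
import cv2
a=cv2.imread('pics/top0.png')[125:230,290:430]; cv2.imwrite('pics/top0d.png',cv2.resize(a,None,fx=5.7,fy=5.7,interpolation=cv2.INTER_CUBIC)[:600])
```

```text
(no output)
```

View pics/top0d.png

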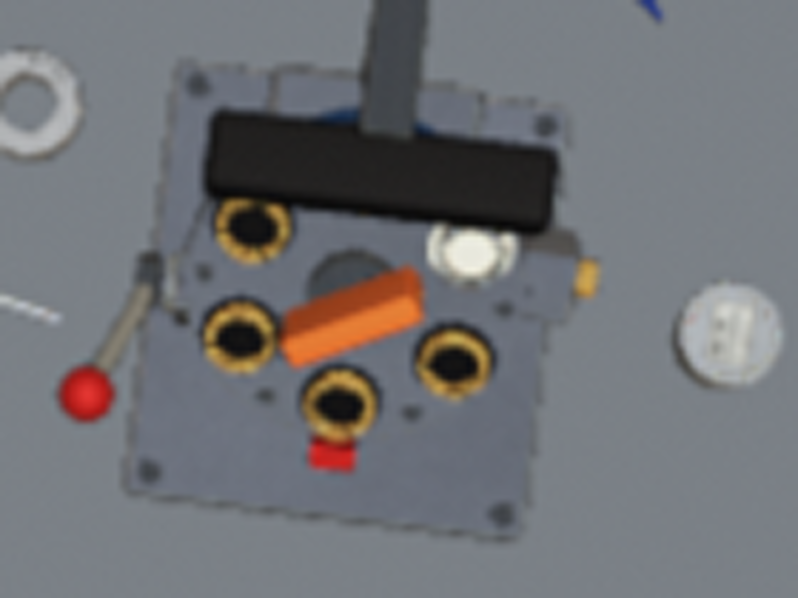

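```bash
cat > h.py <<'E'
import numpy as np, cv2
from workcell import env, grab_frame, camera_model
from scipy.spatial.transform import Rotation as R
from scipy.optimize import least_squares
c35,s35=np.cos(np.radians(35)),np.sin(np.radians(35))
N=np.array([-s35,0,c35]); D0=np.array([-c35,0,-s35]); C0=np.array([0,0,.115])
def cam(n):
    m=camera_model(n); 
    r=np.array(m['rotation']); Rm=R.from_quat(r).as_matrix() if r.size==4 else r
    return np.array(m['camera_matrix']),np.array(m['D'],float),np.array(m['position']),Rm
def proj(P,n,c=None):
    K,D,p,Rm=c or cam(n); P=np.atleast_2d(P)
    rv=cv2.Rodrigues(Rm.T)[0]
    return cv2.projectPoints(P,rv,-Rm.T@p,K,D)[0][:,0]
def disc(a,r=.058,h=.008): return C0+R.from_rotvec(N*a).apply(D0)*r+N*h
def ball(l):
    t=l+np.radians(6); return np.array([.001-.1*np.cos(t),.116,.061+.1*np.sin(t)])
def W(P,x,y,yaw): return R.from_rotvec([0,0,yaw]).apply(P)+[x,y,0]
E
cat > fit.py <<'E'
from h import *
T=lambda u,v:(290+u/5.7,125+v/5.7)
S=lambda u,v:(240+u/4,130+v/3.75)
cs={n:cam(n) for n in('top','scene')}
PL=dict(FL=(-.1,.1,.016),FR=(-.1,-.1,.016),BL=(.12,.1,.016),BR=(.12,-.1,.016))
obs=[('top','FL',T(127,492)),('top','FR',T(520,538)),('top','BL',T(178,65)),('top','BR',T(572,108)),('top','ball',T(86,393)),
('top',0,T(470,250)),('scene','FL',S(250,312)),('scene','FR',S(373,475)),('scene','BR',S(606,372)),('scene','ball',S(273,182)),('scene',0,S(487,272)),
]
gold=[('top',T(239,337)),('top',T(339,405)),('top',T(454,362)),('top',T(253,228)),('scene',S(410,195)),('scene',S(474,207)),('scene',S(356,243)),('scene',S(362,306)),('scene',S(426,322))]
def res(q,full=False):
    x,y,w,a,l=q; out=[]
    for n,k,o in obs:
        P=PL[k] if k in PL else ball(l) if k=='ball' else disc(a)
        out.append(proj(W(np.array(P,float),x,y,w),n,cs[n])[0]-o)
    for n,o in gold:
        d=[proj(W(disc(a+k*np.pi/3),x,y,w),n,cs[n])[0]-o for k in range(1,6)]
        out.append(min(d,key=np.linalg.norm))
    out=np.array(out); return out if full else out.ravel()
best=min((least_squares(res,[.49,-.05,-.1,a,.75],loss='soft_l1') for a in np.arange(0,6.2,.5)),key=lambda r:r.cost)
print(best.cost,best.x.round(4),best.x[3]/(np.pi/3)); print(res(best.x,True).round(1).tolist())
E
python3 fit.py
```

```text
6.1860385617516584 [ 0.618  -0.0459 -0.1358  2.0926  0.7523] 1.9983281970490425
[[-0.4, -0.3], [1.1, -0.1], [-0.1, -1.6], [0.2, -1.1], [0.5, -0.4], [0.5, 0.3], [-1.0, -0.6], [-0.6, -0.8], [0.9, -1.0], [-0.2, 0.4], [-1.5, -0.1], [0.5, 0.0], [0.4, -0.2], [0.3, 0.1], [0.2, -0.4], [-0.5, 0.1], [-0.5, 0.1], [-0.5, 0.3], [-0.5, 0.2], [-0.7, 0.1]]
```

```bash
cat > ov.py <<'E'
from h import *
q=(.618,-.0459,-.1358)
cs={n:cam(n) for n in('top','scene')}
for b in range(0,180,30):
    u=R.from_rotvec(N*np.radians(b)).apply(D0); 
    for n,f in(('top',lambda p:((p-[290,125])*5.7)),('scene',lambda p:((p-[240,130])*[4,3.75]))):
        P=[C0+N*.044+s*.033*u for s in(-1,1)]
        print(b,n,f(proj(W(np.array(P),*q),n,cs[n])).round().tolist())
E
python3 ov.py
```

```text
0 top [[362.0, 266.0], [345.0, 395.0]]
0 scene [[426.0, 210.0], [361.0, 269.0]]
30 top [[324.0, 271.0], [382.0, 391.0]]
30 scene [[410.0, 202.0], [377.0, 278.0]]
60 top [[294.0, 291.0], [412.0, 371.0]]
60 scene [[389.0, 203.0], [398.0, 277.0]]
90 top [[281.0, 323.0], [426.0, 340.0]]
90 scene [[370.0, 214.0], [418.0, 266.0]]
120 top [[287.0, 356.0], [421.0, 306.0]]
120 scene [[358.0, 232.0], [431.0, 247.0]]
150 top [[310.0, 382.0], [398.0, 279.0]]
150 scene [[354.0, 252.0], [434.0, 227.0]]
```

```bash
cat >> h.py <<'E'
Q=(.618,-.0459,-.1358)
def orient(a,q=Q): # camera at face angle a (deg), tool z=-N
    d=R.from_rotvec(N*np.radians(a)).apply(D0); z=-N; y=-d; x=np.cross(y,z)
    return R.from_rotvec([0,0,q[2]])*R.from_matrix(np.column_stack([x,y,z]))
def axpt(h,q=Q,off=(0,0,0)): return W(C0+N*h+np.array(off),*q)
def rel(p,Rt):
    s=env.observe(); R0=R.from_quat(s['eef_rot']); 
    d=R0.inv().apply(p-s['eef_pos'])*100; rv=np.degrees((R0.inv()*Rt).as_rotvec())
    print('t',s['clock'],'pos',s['eef_pos'].round(4),'q',s['qpos'].round(2),'F',s['contact_force'].round(1),'gap',round(s['finger_gap'],3)); print('cm',d.round(2),'deg',rv.round(1),'dist',np.linalg.norm(d).round(1),np.linalg.norm(rv).round(1))
E
python3 - <<'E'
from h import *
rel(axpt(.14),orient(300))
rel(np.array([.43,.25,.25]),R.from_euler('z',-.5)*R.from_quat(env.observe()['eef_rot']))
E
```

```text
t 0.15 pos [0.1675 0.6277 0.2308] q [ 1.26  0.48  1.6   0.    1.07 -0.05] F [ 0.  -0.3 -0.3] gap 0.999
cm [-54.47  52.93   0.16] deg [-30.2  20.1  51.1] dist 75.9 62.7
t 0.15 pos [0.1675 0.6277 0.2308] q [ 1.26  0.48  1.6   0.    1.07 -0.05] F [ 0.  -0.3 -0.3] gap 0.999
cm [-29.73  35.1   -1.89] deg [ 0.   0.  28.6] dist 46.0 28.6
```

Request:
{"method": "jog_arm", "body": {"increments": [-27, 32, -1.9, 0, 0, 25, 4.6, -27, 32, -1.9, 0, 0, 25, 4.6, -27, 32, -1.9, 0, 0, 25, 4.6, -27, 32, -1.9, 0, 0, 25, 4.6, -27, 32, -1.9, 0, 0, 25, 4.6, -27, 32, -1.9, 0, 0, 25, 4.6, -27, 32, -1.9, 0, 0, 25, 4.6, -27, 32, -1.9, 0, 0, 25, 4.6], "force": 60}}

```text
clock: 0.82
eef_pos: [0.3587, 0.3531, 0.2465]
eef_rot: [0.906, 0.423, 0.0, 0.0]
contact_force: [1.4, 1.0, -0.1]
finger_gap: 0.537
```

Run:
```python
from h import *
rel(axpt(.14),orient(300))
```

```text
t 0.8167 pos [0.3587 0.3531 0.2465] q [ 0.72  0.26  1.91 -0.    0.98 -0.16] F [ 1.4  1.  -0.1] gap 0.537
cm [-18.23  38.69   1.68] deg [-24.5  25.5  27. ] dist 42.8 44.5
```

Request:
{"method": "jog_arm", "body": {"increments": [-18.2, 38.7, 1.7, -24.5, 25.5, 27, 4.6, -18.2, 38.7, 1.7, -24.5, 25.5, 27, 4.6, -18.2, 38.7, 1.7, -24.5, 25.5, 27, 4.6, -18.2, 38.7, 1.7, -24.5, 25.5, 27, 4.6, -18.2, 38.7, 1.7, -24.5, 25.5, 27, 4.6, -18.2, 38.7, 1.7, -24.5, 25.5, 27, 4.6, -18.2, 38.7, 1.7, -24.5, 25.5, 27, 4.6, -18.2, 38.7, 1.7, -24.5, 25.5, 27, 4.6]}}

```text
clock: 1.48
eef_pos: [0.4742, 0.1117, 0.2379]
eef_rot: [0.936, 0.19, 0.279, 0.098]
contact_force: [3.1, -0.8, 1.2]
finger_gap: 0.536
```

Run:
```python
from h import *
rel(axpt(.14),orient(300))
```

```text
t 1.4833 pos [0.4742 0.1117 0.2379] q [ 0.38  0.08  2.39 -1.13  0.32  1.02] F [ 3.1 -0.8  1.2] gap 0.536
cm [-1.45 15.03  5.4 ] deg [-0.3  0.5  0.7] dist 16.0 0.9
```

Request:
{"method": "jog_arm", "body": {"increments": [-1.5, 15, 5.4, -0.3, 0.5, 0.7, 4.6, -1.5, 15, 5.4, -0.3, 0.5, 0.7, 4.6, -1.5, 15, 5.4, -0.3, 0.5, 0.7, 4.6, -1.5, 15, 5.4, -0.3, 0.5, 0.7, 4.6, -1.5, 15, 5.4, -0.3, 0.5, 0.7, 4.6, -1.5, 15, 5.4, -0.3, 0.5, 0.7, 4.6, -1.5, 15, 5.4, -0.3, 0.5, 0.7, 4.6, -1.5, 15, 5.4, -0.3, 0.5, 0.7, 4.6]}}

```text
clock: 2.15
eef_pos: [0.5361, -0.0291, 0.2358]
eef_rot: [0.938, 0.184, 0.276, 0.098]
contact_force: [0.1, -0.0, 0.2]
finger_gap: 0.538
```

Run:
```python
from h import *
rel(axpt(.14),orient(300))
im=grab_frame('wrist'); cv2.imwrite('pics/w1.png',im[:,:,::-1])
```

```text
t 2.15 pos [ 0.5361 -0.0291  0.2358] q [-0.09  0.12  2.34 -0.36  0.09 -0.13] F [ 0.1 -0.   0.2] gap 0.538
cm [-0.35  0.44  0.68] deg [-0.2  1.   0. ] dist 0.9 1.0
```

View pics/w1.png

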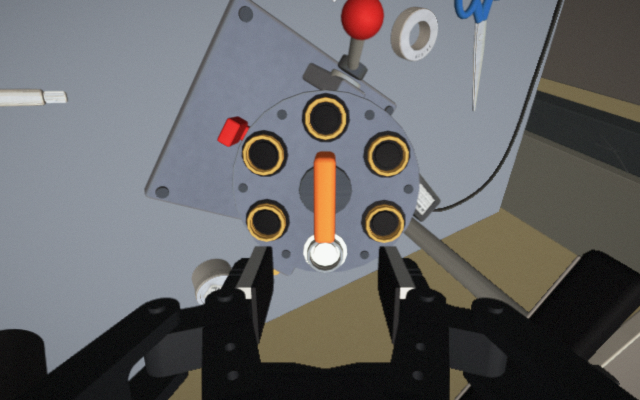

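```bash
cat >> h.py <<'E'
def fkR(q):
    return R.from_euler('z',q[0])*R.from_euler('y',q[1]+q[2])*R.from_euler('z',q[3])*R.from_euler('y',q[4])*R.from_euler('z',q[5])
KP=[.232,.613,.419,.341]
FIX=R.from_euler('z',-np.pi/2)
def fk(q,k=KP):
    Rt=fkR(q)*FIX; u=R.from_euler('z',q[0])
    p=u.apply([k[1]*np.sin(q[1])+k[2]*np.sin(q[1]+q[2]),0,k[0]+k[1]*np.cos(q[1])+k[2]*np.cos(q[1]+q[2])])+Rt.apply([0,0,k[3]])
    return p,Rt
E
python3 - <<'E'
from h import *
for _ in range(1):
    s=env.observe(); q=s['qpos']; print(q)
    Ra=R.from_quat(s['eef_rot']); p,Rt=fk(q); print(p,s['eef_pos'],(Rt.inv()*Ra).as_rotvec(), (fkR(q).inv()*Ra).as_rotvec())
q0=[1.26337759,.480835721,1.59688128,0,1.06507988,-.04656]
p,Rt=fk(q0);print(p,(Rt.inv()*R.from_quat([.79306,.60914,-.00049,.00035])).as_rotvec())
E
```

```text
[-0.09001354  0.12509853  2.33425296 -0.34279566  0.0930118  -0.14816504]
[ 0.52850109 -0.05838984  0.23266293] [ 0.53720264 -0.02971434  0.23634242] [ 3.69944320e-16  2.54336720e-16 -1.57079633e+00] [-5.23180275e-16  1.30795069e-16  3.14159265e+00]
[0.19651482 0.61897605 0.23107213] [-1.17292975e-05  1.06606774e-05 -1.57081350e+00]
```

```bash
cat >> h.py <<'E'
FIX=R.from_euler('z',np.pi)
KP=[.232,.613,.419,.341,.03]
def fk(q,k=None):
    k=KP if k is None else k
    Rt=fkR(q)*FIX; u=R.from_euler('z',q[0])
    p=u.apply([k[1]*np.sin(q[1])+k[2]*np.sin(q[1]+q[2]),k[4],k[0]+k[1]*np.cos(q[1])+k[2]*np.cos(q[1]+q[2])])+Rt.apply([0,0,k[3]])
    return p,Rt
E
python3 - <<'E'
from h import *
s=env.observe()
data=[([1.26337759,.480835721,1.59688128,0,1.06507988,-.04656],[.16747716, .6276277,.2306671],1),(s['qpos'],s['eef_pos'],1),([.72,.26,1.91,0,.98,-.16],[.3587,.3531,.2465],.2),([.38,.08,2.39,-1.13,.32,1.02],[.4742,.1117,.2379],.2)]
f=lambda k:np.concatenate([w*(fk(q,k)[0]-p) for q,p,w in data])
r=least_squares(f,KP);print(r.x.round(4),(r.fun*1000).round(1))
E
```

```text
[0.2386 0.6187 0.4155 0.3548 0.03  ] [ 0.3 -0.   0.   0.1  0.2 -0.  -0.6 -0.3  0.2 -0.4  0.1 -0.2]
```

```bash
cat >> h.py <<'E'
KP=[0.2386,0.6187,0.4155,0.3548,0.03]
LO=np.array([-2.75,-.82,.23,-1.56,.09,-2.92]);HI=np.array([2.75,2.05,2.67,4.7,2.69,2.92])
def ik(p,Rt,q0):
    f=lambda q:np.r_[(fk(q)[0]-p)*10,(fk(q)[1].inv()*Rt).as_rotvec()]
    r=least_squares(f,np.clip(q0,LO+1e-3,HI-1e-3),bounds=(LO,HI)); return r.x,r.cost
E
python3 - <<'E'
from h import *
q0=[-.1,.4,2.3,3.1,.2,-.5]
for h in(.14,.1,.07,.04,.015):
    q,c=ik(axpt(h),orient(120),q0); print(h,q.round(3),c)
for a in(120,90,60,30,0,-10):
    q,c=ik(axpt(.015),orient(a),q if a<120 else q0); print(a,q.round(3),c)
# off-axis standoff positions
for off in((-.04,0,.0),(-.06,0,.0),(-.08,0,0)):
  for h in(.04,.06,.08,.1):
    q,c=ik(axpt(h,off=off),orient(120),q0); print(off,h,q.round(3),round(c,6),axpt(h,off=off).round(3))
E
```

```text
0.14 [-0.061  0.142  2.372  4.7    0.09  -2.022] 0.0013138671849710895
0.1 [-0.111  0.23   2.374  3.327  0.09  -0.688] 0.00012514340858957884
0.07 [-0.114  0.297  2.357  3.243  0.124 -0.606] 9.940926560305559e-27
0.04 [-0.115  0.365  2.35   3.207  0.184 -0.571] 6.936191183060114e-25
0.015 [-0.116  0.42   2.34   3.192  0.229 -0.557] 4.663958240213851e-24
120 [-0.116  0.42   2.34   3.192  0.229 -0.557] 4.663958240213851e-24
90 [-0.116  0.42   2.34   3.192  0.229 -0.033] 3.015479818202143e-19
60 [-0.116  0.42   2.34   3.192  0.229  0.491] 3.2287493293922864e-30
30 [-0.116  0.42   2.34   3.192  0.229  1.014] 8.609385445002124e-28
0 [-0.116  0.42   2.34   3.192  0.229  1.538] 2.44648094400067e-25
-10 [-0.116  0.42   2.34   3.192  0.229  1.712] 1.2117260856644062e-24
(-0.04, 0, 0.0) 0.04 [-0.113  0.328  2.435  3.2    0.232 -0.561] 0.0 [ 0.556 -0.037  0.148]
(-0.04, 0, 0.0) 0.06 [-0.112  0.279  2.438  3.216  0.187 -0.577] 0.0 [ 0.544 -0.036  0.164]
(-0.04, 0, 0.0) 0.08 [-0.111  0.23   2.439  3.245  0.139 -0.606] 0.0 [ 0.533 -0.034  0.181]
(-0.04, 0, 0.0) 0.1 [-0.11   0.18   2.439  3.309  0.09  -0.669] 0.0 [ 0.522 -0.033  0.197]
(-0.06, 0, 0.0) 0.04 [-0.111  0.309  2.477  3.197  0.256 -0.557] 0.0 [ 0.536 -0.035  0.148]
(-0.06, 0, 0.0) 0.06 [-0.11   0.258  2.479  3.213  0.207 -0.572] 0.0 [ 0.524 -0.033  0.164]
(-0.06, 0, 0.0) 0.08 [-0.109  0.207  2.479  3.24   0.155 -0.599] 0.0 [ 0.513 -0.032  0.181]
(-0.06, 0, 0.0) 0.1 [-0.108  0.155  2.476  3.299  0.101 -0.658] 0.0 [ 0.502 -0.03   0.197]
(-0.08, 0, 0) 0.04 [-0.11   0.291  2.519  3.196  0.279 -0.555] 0.0 [ 0.516 -0.032  0.148]
(-0.08, 0, 0) 0.06 [-0.109  0.238  2.519  3.211  0.227 -0.569] 0.0 [ 0.505 -0.03   0.164]
(-0.08, 0, 0) 0.08 [-0.108  0.183  2.517  3.237  0.171 -0.595] 0.0 [ 0.493 -0.029  0.181]
(-0.08, 0, 0) 0.1 [-0.106  0.129  2.513  3.293  0.112 -0.65 ] 0.0 [ 0.482 -0.027  0.197]
```

```bash
cat >> h.py <<'E'
def rows(qs):
    s=env.observe(); R0=R.from_quat(s['eef_rot']); print(s['clock'],s['eef_pos'].round(4),s['qpos'].round(3),s['contact_force'].round(1))
    for q in qs:
        p,Rt=fk(q); print((R0.inv().apply(p-s['eef_pos'])*100).round(1).tolist(),np.degrees((R0.inv()*Rt).as_rotvec()).round(1).tolist(),p.round(3))
E
python3 - <<'E'
from h import *
A=np.array([-.11,.258,2.479,0,.21,-.572])
rows([A+np.array([0,0,0,x,0,0]) for x in(0,.8,1.6,2.4,3.213)])
E
```

```text
2.2 [ 0.5372 -0.0297  0.2363] [-0.09   0.125  2.334 -0.343  0.093 -0.148] [ 1.4 -0.3  1.2]
[-17.0, -9.5, 2.5] [12.8, -19.1, -4.0] [ 0.391 -0.013  0.107]
[-12.5, -13.1, 2.8] [12.6, -18.2, 42.2] [0.417 0.037 0.116]
[-6.8, -12.4, 3.8] [11.0, -15.0, 88.3] [0.469 0.053 0.137]
[-3.5, -7.8, 4.8] [7.7, -9.2, 134.1] [0.514 0.024 0.157]
[-4.5, -2.1, 5.3] [-1.7, -0.4, -179.7] [ 0.525 -0.033  0.165]
```

Request:
{"method": "jog_arm", "body": {"increments": [-17, -9.5, 2.5, 12.8, -19.1, -4, 2, -17, -9.5, 2.5, 12.8, -19.1, -4, 2, -17, -9.5, 2.5, 12.8, -19.1, -4, 2, -17, -9.5, 2.5, 12.8, -19.1, -4, 2, -17, -9.5, 2.5, 12.8, -19.1, -4, 2, -17, -9.5, 2.5, 12.8, -19.1, -4, 2, -17, -9.5, 2.5, 12.8, -19.1, -4, 2, -17, -9.5, 2.5, 12.8, -19.1, -4, 2]}}

```text
clock: 2.87
eef_pos: [0.3895, -0.0115, 0.106]
eef_rot: [0.969, 0.227, 0.091, 0.032]
contact_force: [0.5, 0.3, 1.0]
finger_gap: 0.233
```

Run:
```python
from h import *
A=np.array([-.11,.258,2.479,0,.21,-.572])
rows([A+np.array([0,0,0,x,0,0]) for x in np.arange(.1,.81,.1)])
```

```text
2.8667 [ 0.3895 -0.0115  0.106 ] [-0.108  0.284  2.441  0.004  0.224 -0.572] [0.5 0.3 1. ]
[0.5, -0.4, -0.1] [0.9, 0.7, 5.5] [ 0.392 -0.006  0.107]
[1.0, -1.0, -0.1] [1.9, 1.4, 11.1] [0.394 0.001 0.107]
[1.5, -1.5, -0.1] [2.9, 2.0, 16.7] [0.396 0.008 0.108]
[2.1, -1.9, -0.2] [3.9, 2.7, 22.3] [0.399 0.015 0.109]
[2.7, -2.3, -0.2] [4.9, 3.3, 27.9] [0.403 0.021 0.11 ]
[3.4, -2.6, -0.3] [5.9, 4.0, 33.5] [0.407 0.027 0.112]
[4.1, -2.9, -0.4] [6.9, 4.6, 39.1] [0.412 0.033 0.114]
[4.8, -3.1, -0.5] [8.0, 5.3, 44.7] [0.417 0.037 0.116]
```

Request:
{"method": "jog_arm", "body": {"increments": [0.5, -0.4, -0.1, 0.9, 0.7, 5.5, 2, 1, -1, -0.1, 1.9, 1.4, 11.1, 2, 1.5, -1.5, -0.1, 2.9, 2, 16.7, 2, 2.1, -1.9, -0.2, 3.9, 2.7, 22.3, 2, 2.7, -2.3, -0.2, 4.9, 3.3, 27.9, 2, 3.4, -2.6, -0.3, 5.9, 4, 33.5, 2, 4.1, -2.9, -0.4, 6.9, 4.6, 39.1, 2, 4.8, -3.1, -0.5, 8, 5.3, 44.7, 2]}}

```text
clock: 3.53
eef_pos: [0.4197, 0.038, 0.1169]
eef_rot: [0.977, -0.153, 0.126, -0.083]
contact_force: [0.5, 1.0, 0.6]
finger_gap: 0.234
```

Run:
```python
from h import *
A=np.array([-.11,.258,2.479,0,.21,-.572])
rows([A+np.array([0,0,0,x,0,0]) for x in np.arange(.9,1.61,.1)])
```

```text
3.5333 [0.4197 0.038  0.1169] [-0.119  0.281  2.44   0.776  0.222 -0.551] [0.5 1.  0.6]
[0.2, -0.5, 0.1] [0.8, 0.4, 5.4] [0.423 0.042 0.118]
[0.7, -1.0, 0.0] [1.8, 1.1, 11.0] [0.429 0.045 0.12 ]
[1.2, -1.5, 0.0] [2.8, 1.7, 16.6] [0.435 0.048 0.123]
[1.8, -2.0, -0.0] [3.8, 2.4, 22.2] [0.442 0.051 0.125]
[2.4, -2.4, -0.1] [4.8, 3.0, 27.8] [0.448 0.052 0.128]
[3.1, -2.7, -0.2] [5.8, 3.7, 33.4] [0.455 0.053 0.131]
[3.8, -3.0, -0.3] [6.8, 4.3, 39.0] [0.462 0.053 0.134]
[4.5, -3.1, -0.4] [7.8, 5.0, 44.6] [0.469 0.053 0.137]
```

Tracking well; continuing.

Request:
{"method": "jog_arm", "body": {"increments": [0.2, -0.5, 0.1, 0.8, 0.4, 5.4, 2, 0.7, -1, 0, 1.8, 1.1, 11, 2, 1.2, -1.5, 0, 2.8, 1.7, 16.6, 2, 1.8, -2, 0, 3.8, 2.4, 22.2, 2, 2.4, -2.4, -0.1, 4.8, 3, 27.8, 2, 3.1, -2.7, -0.2, 5.8, 3.7, 33.4, 2, 3.8, -3, -0.3, 6.8, 4.3, 39, 2, 4.5, -3.1, -0.4, 7.8, 5, 44.6, 2]}}

```text
clock: 4.2
eef_pos: [0.469, 0.0524, 0.1371]
eef_rot: [0.832, -0.507, 0.137, -0.183]
contact_force: [0.2, 0.0, 0.7]
finger_gap: 0.235
```

Run:
```python
from h import *
A=np.array([-.11,.258,2.479,0,.21,-.572])
rows([A+np.array([0,0,0,x,0,0]) for x in np.arange(1.7,2.41,.1)])
```

```text
4.2 [0.469  0.0524 0.1371] [-0.125  0.283  2.447  1.56   0.217 -0.545] [0.2 0.  0.7]
[0.4, -0.6, 0.0] [0.9, 0.7, 5.6] [0.475 0.051 0.14 ]
[0.9, -1.1, -0.0] [1.9, 1.3, 11.2] [0.482 0.049 0.142]
[1.4, -1.6, -0.0] [2.9, 2.0, 16.8] [0.488 0.047 0.145]
[2.0, -2.1, -0.1] [3.9, 2.6, 22.4] [0.494 0.043 0.148]
[2.6, -2.5, -0.2] [4.9, 3.3, 28.0] [0.5   0.039 0.151]
[3.3, -2.8, -0.2] [5.9, 3.9, 33.6] [0.505 0.035 0.153]
[4.0, -3.1, -0.3] [7.0, 4.6, 39.2] [0.51  0.029 0.155]
[4.7, -3.2, -0.4] [8.0, 5.2, 44.8] [0.514 0.024 0.157]
```

Request:
{"method": "jog_arm", "body": {"increments": [0.4, -0.6, 0, 0.9, 0.7, 5.6, 2, 0.9, -1.1, 0, 1.9, 1.3, 11.2, 2, 1.4, -1.6, 0, 2.9, 2, 16.8, 2, 2, -2.1, -0.1, 3.9, 2.6, 22.4, 2, 2.6, -2.5, -0.2, 4.9, 3.3, 28, 2, 3.3, -2.8, -0.2, 5.9, 3.9, 33.6, 2, 4, -3.1, -0.3, 7, 4.6, 39.2, 2, 4.7, -3.2, -0.4, 8, 5.2, 44.8, 2]}}

```text
clock: 4.87
eef_pos: [0.514, 0.0232, 0.1569]
eef_rot: [-0.555, 0.782, -0.128, 0.255]
contact_force: [-0.2, 0.6, -0.4]
finger_gap: 0.236
```

Run:
```python
from h import *
A=np.array([-.11,.258,2.479,0,.21,-.572])
rows([A+np.array([0,0,0,x,0,0]) for x in np.arange(2.5,3.21,.1)])
```

```text
4.8667 [0.514  0.0232 0.1569] [-0.121  0.286  2.454  2.387  0.217 -0.569] [-0.2  0.6 -0.4]
[0.4, -0.6, -0.1] [0.9, 0.7, 5.6] [0.518 0.018 0.159]
[0.9, -1.1, -0.1] [1.9, 1.4, 11.2] [0.521 0.011 0.161]
[1.4, -1.6, -0.1] [2.9, 2.0, 16.9] [0.523 0.004 0.162]
[2.0, -2.1, -0.2] [4.0, 2.7, 22.5] [ 0.525 -0.003  0.163]
[2.6, -2.5, -0.2] [5.0, 3.3, 28.1] [ 0.526 -0.01   0.164]
[3.3, -2.8, -0.3] [6.0, 4.0, 33.7] [ 0.527 -0.017  0.165]
[4.0, -3.1, -0.4] [7.0, 4.6, 39.3] [ 0.526 -0.025  0.165]
[4.7, -3.3, -0.5] [8.0, 5.3, 44.9] [ 0.526 -0.032  0.165]
```

Request:
{"method": "jog_arm", "body": {"increments": [0.4, -0.6, -0.1, 0.9, 0.7, 5.6, 4.6, 0.9, -1.1, -0.1, 1.9, 1.4, 11.2, 4.6, 1.4, -1.6, -0.1, 2.9, 2, 16.9, 4.6, 2, -2.1, -0.2, 4, 2.7, 22.5, 4.6, 2.6, -2.5, -0.2, 5, 3.3, 28.1, 4.6, 3.3, -2.8, -0.3, 6, 4, 33.7, 4.6, 4, -3.1, -0.4, 7, 4.6, 39.3, 4.6, 4.7, -3.3, -0.5, 8, 5.3, 44.9, 4.6]}}

```text
clock: 5.53
eef_pos: [0.5258, -0.0329, 0.165]
eef_rot: [-0.189, 0.934, -0.099, 0.286]
contact_force: [-0.5, 0.7, 0.5]
finger_gap: 0.541
```

Run:
```python
from h import *
rel(axpt(.07),orient(120))
im=grab_frame('wrist'); cv2.imwrite('pics/w2.png',im[:,:,::-1])
```

```text
t 5.5333 pos [ 0.5258 -0.0329  0.165 ] q [-0.11  0.28  2.45  3.2   0.21 -0.57] F [-0.5  0.7  0.5] gap 0.541
cm [-4.06 -2.46  2.45] deg [-0.   0.2  0.7] dist 5.3 0.7
```

View pics/w2.png

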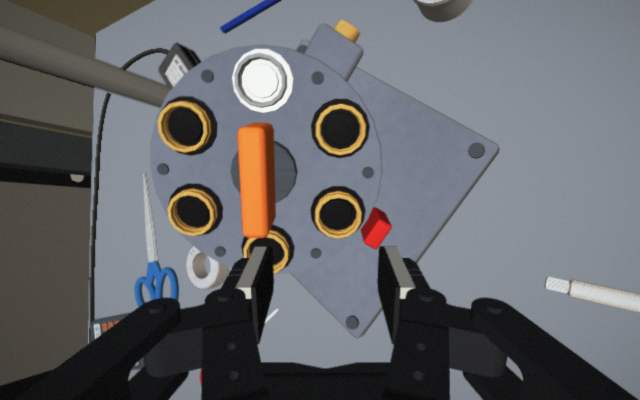

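Request:
{"method": "jog_arm", "body": {"increments": [-2, -1.2, 0.5, 0, 0.1, 0.4, 4.6, -4.1, -2.5, 1, 0, 0.2, 0.7, 4.6, -4.1, -2.5, 2.4, 0, 0.2, 0.7, 4.6, -4.1, -2.5, 2.4, 0, 0.2, 0.7, 4.6, -4.1, -2.5, 2.4, 0, 0.2, 0.7, 4.6, -4.1, -2.5, 2.4, 0, 0.2, 0.7, 4.6, -4.1, -2.5, 2.4, 0, 0.2, 0.7, 4.6, -4.1, -2.5, 2.4, 0, 0.2, 0.7, 4.6]}}

```text
clock: 6.25
eef_pos: [0.5758, -0.0399, 0.1712]
eef_rot: [-0.186, 0.936, -0.097, 0.282]
contact_force: [0.0, -0.8, 0.1]
finger_gap: 0.54
```

```bash
cat >> h.py <<'E'
def wproj(P,s=None):
    s=s or env.observe(); m=camera_model('wrist'); M=np.array(m['mount']); Rt=R.from_quat(s['eef_rot']).as_matrix()
    Rc=Rt@M[:3,:3]; pc=s['eef_pos']+Rt@M[:3,3]
    return proj(P,None,(np.array(m['camera_matrix']),np.array(m['D'],float),pc,Rc))
E
python3 - <<'E'
from h import *
rel(axpt(.015),orient(120))
s=env.observe()
im=grab_frame('wrist')[:,:,::-1].copy(); cv2.imwrite('pics/w3raw.png',im)
a=2.0944
for k in range(6):
    for p in wproj(W(disc(a+k*np.pi/3,h=.01),*Q),s): cv2.circle(im,tuple(int(v) for v in p.round()),2,(0,255,0),-1); print(k,p.round(1))
u=R.from_rotvec(N*a).apply(D0); v=np.cross(N,u)
for h in(.044,.008):
    P=np.array([C0+N*h+i*.033*u+j*.008*v for i,j in((1,1),(1,-1),(-1,-1),(-1,1))])
    pp=wproj(W(P,*Q),s); cv2.polylines(im,[pp.round().astype(int)],True,(255,0,0))
cv2.imwrite('pics/w3.png',im)
E
```

```text
t 6.25 pos [ 0.5758 -0.0399  0.1712] q [-0.11  0.32  2.34  3.24  0.12 -0.61] F [ 0.  -0.8  0.1] gap 0.54
cm [-0.24 -0.17  5.54] deg [ 0.1 -0.2  0.3] dist 5.6 0.4
0 [321.4 117.5]
1 [235.4 167.8]
2 [241.5 258.3]
3 [321.  298.9]
4 [400.4 258.8]
5 [406.9 168.6]
```

View pics/w3.png

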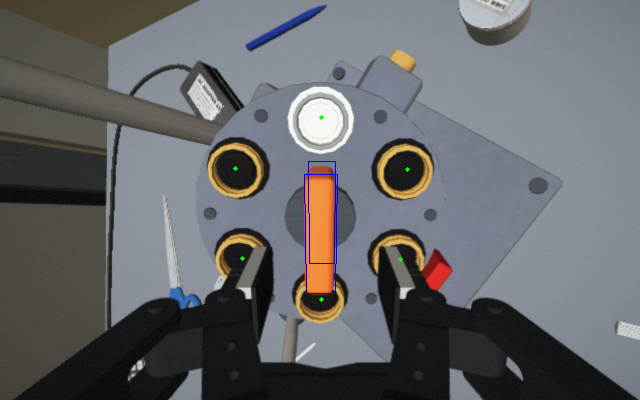

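Request:
{"method": "jog_arm", "body": {"increments": [-0.2, -0.2, 1, 0, 0, 0, 4.6, -0.2, -0.2, 2, 0, 0, 0, 4.6, -0.2, -0.2, 3, 0, 0, 0, 4.6, -0.2, -0.2, 4, 0, 0, 0, 4.6, -0.2, -0.2, 4.8, 0, 0, 0, 4.6, -0.2, -0.2, 5.5, 0, 0, 0, 4.6, -0.2, -0.2, 5.5, 0, 0, 0, 4.6, -0.2, -0.2, 5.5, 0, 0, 0, 4.6]}}

```text
clock: 6.97
eef_pos: [0.6091, -0.0452, 0.1265]
eef_rot: [-0.186, 0.936, -0.097, 0.282]
contact_force: [-0.5, -0.3, 1.2]
finger_gap: 0.539
```

Run:
```python
from h import *
rel(axpt(.015),orient(120))
im=grab_frame('wrist')[:,:,::-1].copy(); cv2.imwrite('pics/w4.png',im)
```

```text
t 6.9667 pos [ 0.6091 -0.0452  0.1265] q [-0.12  0.45  2.3   3.19  0.21 -0.56] F [-0.5 -0.3  1.2] gap 0.539
cm [-0.08  0.01 -0.05] deg [ 0.2 -0.3  0.3] dist 0.1 0.4
```

View pics/w4.png

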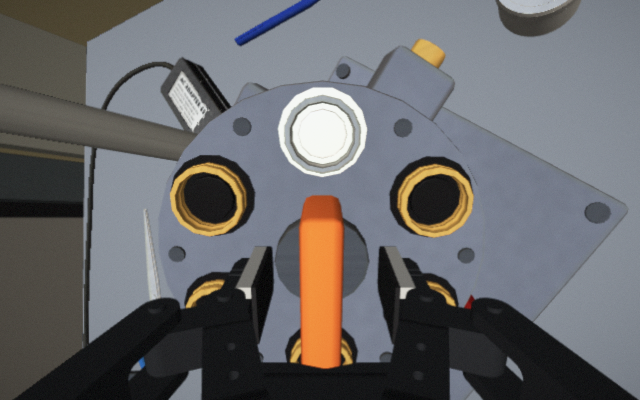

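Request:
{"method": "jog_arm", "body": {"increments": [0, 0, 0, 0, 0, 0, 1, 0, 0, 0, 0, 0, 0, 1, 0, 0, 0, 0, 0, 0, 1, 0, 0, 0, 0, 0, 0, 1, 0, 0, 0, 0, 0, 0, 1, 0, 0, 0, 0, 0, 0, 1, 0, 0, 0, 0, 0, 0, 1, 0, 0, 0, 0, 0, 0, 1], "force": 50}}

```text
clock: 7.68
eef_pos: [0.61, -0.0449, 0.1284]
eef_rot: [-0.186, 0.936, -0.097, 0.283]
contact_force: [-0.4, 7.7, 6.7]
finger_gap: 0.172
```

Request:
{"method": "jog_arm", "body": {"increments": [0, 0, 0, 0, 0, 5, 1, 0, 0, 0, 0, 0, 10, 1, 0, 0, 0, 0, 0, 15, 1, 0, 0, 0, 0, 0, 20, 1, 0, 0, 0, 0, 0, 25, 1, 0, 0, 0, 0, 0, 30, 1, 0, 0, 0, 0, 0, 35, 1, 0, 0, 0, 0, 0, 40, 1]}}

```text
clock: 8.35
eef_pos: [0.6084, -0.045, 0.1273]
eef_rot: [0.147, 0.943, 0.006, 0.298]
contact_force: [-6.6, 3.6, 2.7]
finger_gap: 0.176
```

Run:
```python
from h import *
rel(axpt(.015),orient(0))
im=grab_frame('wrist')[:,:,::-1].copy(); cv2.imwrite('pics/w5.png',im)
```

```text
t 8.35 pos [ 0.6084 -0.045   0.1273] q [-0.12  0.45  2.3   3.19  0.21  0.14] F [-6.6  3.6  2.7] gap 0.176
cm [-0.07  0.05  0.06] deg [-0.2 -0.2 80. ] dist 0.1 80.0
```

View pics/w5.png

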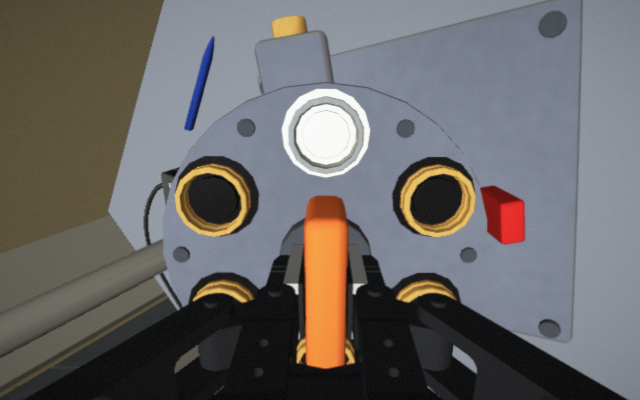

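Turret follows the grip (silver has moved with the camera, pointer nearer). Continue 80° more.

Request:
{"method": "jog_arm", "body": {"increments": [0, 0, 0, 0, 0, 5, 1, 0, 0, 0, 0, 0, 10, 1, 0, 0, 0, 0, 0, 15, 1, 0, 0, 0, 0, 0, 20, 1, 0, 0, 0, 0, 0, 25, 1, 0, 0, 0, 0, 0, 30, 1, 0, 0, 0, 0, 0, 35, 1, 0, 0, 0, 0, 0, 40, 1]}}

```text
clock: 9.07
eef_pos: [0.6072, -0.044, 0.1264]
eef_rot: [0.46, 0.837, 0.107, 0.277]
contact_force: [-7.6, 17.5, -0.9]
finger_gap: 0.18
```

Request:
{"method": "jog_arm", "body": {"increments": [0, 0, 0, 0, 0, 5, 1, 0, 0, 0, 0, 0, 10, 1, 0, 0, 0, 0, 0, 15, 1, 0, 0, 0, 0, 0, 20, 1, 0, 0, 0, 0, 0, 25, 1, 0, 0, 0, 0, 0, 30, 1, 0, 0, 0, 0, 0, 35, 1, 0, 0, 0, 0, 0, 40, 1]}}

```text
clock: 9.73
eef_pos: [0.6068, -0.0424, 0.126]
eef_rot: [0.718, 0.63, 0.195, 0.223]
contact_force: [-5.2, 43.4, -2.6]
finger_gap: 0.181
```

Run:
```python
from h import *
rel(axpt(.015),orient(0))
im=grab_frame('wrist')[:,:,::-1].copy(); cv2.imwrite('pics/w6.png',im)
```

```text
t 9.7333 pos [ 0.6068 -0.0424  0.126 ] q [-0.11  0.45  2.3   3.19  0.21  1.54] F [-5.2 43.4 -2.6] gap 0.181
cm [-0.2   0.31  0.06] deg [-0.5 -0.2  0.3] dist 0.4 0.6
```

View pics/w6.png

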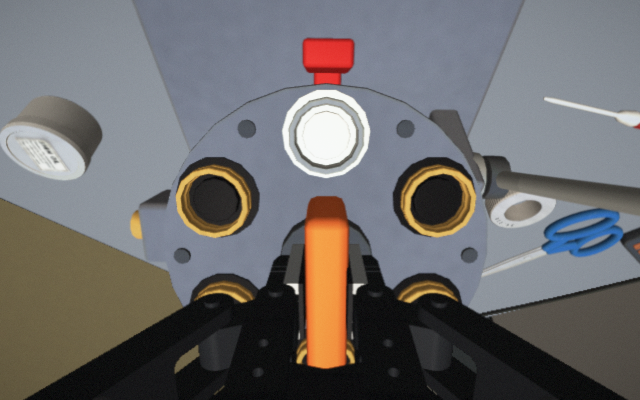

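Request:
{"method": "jog_arm", "body": {"increments": [0, 0, 0, 0, 0, 0, 4.6, 0, 0, 0, 0, 0, 0, 4.6, 0, 0, 0, 0, 0, 0, 4.6, 0, 0, 0, 0, 0, 0, 4.6, 0, 0, 0, 0, 0, 0, 4.6, 0, 0, 0, 0, 0, 0, 4.6, 0, 0, 0, 0, 0, 0, 4.6, 0, 0, 0, 0, 0, 0, 4.6]}}

```text
clock: 10.45
eef_pos: [0.6094, -0.0454, 0.1273]
eef_rot: [0.718, 0.629, 0.196, 0.225]
contact_force: [0.5, 0.0, -0.4]
finger_gap: 0.538
```

Run:
```python
from h import *
rel(axpt(.08),orient(0))
s=env.observe()
im=grab_frame('wrist')[:,:,::-1].copy()
for k in range(6):
    for p in wproj(W(disc(k*np.pi/3,h=.01),*Q),s): cv2.circle(im,tuple(int(v) for v in p.round()),2,(0,255,0),-1); print(k,p.round(1))
cv2.imwrite('pics/w7.png',im)
```

```text
t 10.45 pos [ 0.6094 -0.0454  0.1273] q [-0.12  0.45  2.3   3.19  0.21  1.53] F [ 0.5  0.  -0.4] gap 0.538
cm [ 0.06 -0.03 -6.5 ] deg [-0.2 -0.   0.3] dist 6.5 0.4
0 [327.1 129.6]
1 [211.6 196.6]
2 [221.9 312.5]
3 [325.7 362.9]
4 [430.  313.3]
5 [441.6 197.7]
```

View pics/w7.png

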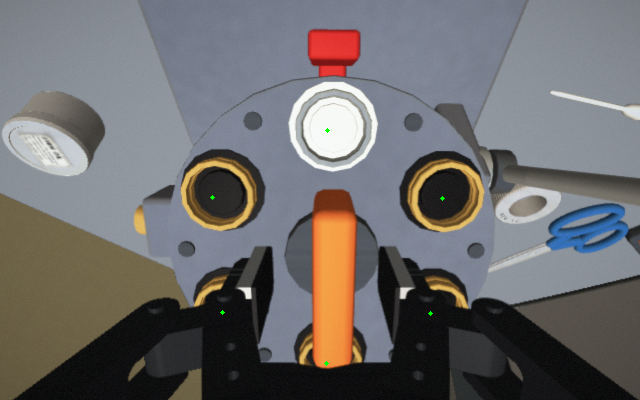

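Request:
{"method": "jog_arm", "body": {"increments": [0, 0, -0.5, 0, 0, 0, 4.6, 0, 0, -1.5, 0, 0, 0, 4.6, 0, 0, -2.5, 0, 0, 0, 4.6, 0, 0, -3.5, 0, 0, 0, 4.6, 0, 0, -4.5, 0, 0, 0, 4.6, 0, 0, -5.2, 0, 0, 0, 4.6, 0, 0, -5.8, 0, 0, 0, 4.6, 0, 0, -5.8, 0, 0, 0, 4.6]}}

```text
clock: 11.17
eef_pos: [0.5763, -0.0407, 0.1763]
eef_rot: [0.717, 0.629, 0.196, 0.226]
contact_force: [0.5, 1.0, 0.4]
finger_gap: 0.539
```

Run:
```python
from h import *
B=np.array([-.11,.258,2.479,3.213,.21,-.572]); C=B.copy();
rows([[-.11,.258,2.479,3.2,.21,1.0],[-.11,.258,2.479,3.2,.21,.5],[-.11,.258,2.479,3.2,.21,.0],B])
```

```text
11.1667 [ 0.5763 -0.0407  0.1763] [-0.116  0.305  2.334  3.246  0.106  1.479] [0.5 1.  0.4]
[0.2, -4.9, -2.0] [-0.4, 0.0, -30.4] [ 0.526 -0.032  0.165]
[0.2, -4.9, -2.0] [-0.4, -0.1, -59.0] [ 0.526 -0.032  0.165]
[0.2, -4.9, -2.0] [-0.4, -0.2, -87.7] [ 0.526 -0.032  0.165]
[0.1, -4.9, -2.0] [-0.2, -0.4, -119.7] [ 0.525 -0.033  0.165]
```

Request:
{"method": "jog_arm", "body": {"increments": [0, -1.5, -1, 0, 0, -6, 0, 0, -3, -2, 0, 0, -12, 0, 0.2, -4.9, -2, -0.4, 0, -18, 0, 0.2, -4.9, -2, -0.4, 0, -24, 0, 0.2, -4.9, -2, -0.4, 0, -30, 0, 0.2, -4.9, -2, -0.4, 0, -36, 0, 0.2, -4.9, -2, -0.4, 0, -42, 0, 0.2, -4.9, -2, -0.4, 0, -48, 0]}}

```text
clock: 11.83
eef_pos: [0.5258, -0.032, 0.1633]
eef_rot: [0.397, 0.867, 0.089, 0.288]
contact_force: [0.2, -0.3, -0.3]
finger_gap: -0.003
```

Request:
{"method": "jog_arm", "body": {"increments": [0, 0, 0, 0, 0, -5, 0, 0, 0, 0, 0, 0, -10, 0, 0, 0, 0, 0, 0, -15, 0, 0, 0, 0, 0, 0, -20, 0, 0, 0, 0, 0, 0, -25, 0, 0, 0, 0, 0, 0, -30, 0, 0, 0, 0, 0, 0, -35, 0, 0, 0, 0, 0, 0, -40, 0]}}

```text
clock: 12.5
eef_pos: [0.5258, -0.0321, 0.1633]
eef_rot: [0.077, 0.95, -0.015, 0.301]
contact_force: [-0.6, 0.1, -0.4]
finger_gap: -0.001
```

Run:
```python
from h import *
B=np.array([-.11,.258,2.479,0,.21,0])
rows([B+np.array([0,0,0,x,0,0]) for x in np.arange(3.1,2.35,-.1)])
```

```text
12.5 [ 0.5258 -0.0321  0.1633] [-0.11   0.288  2.454  3.197  0.214 -0.007] [-0.6  0.1 -0.4]
[-0.0, 0.7, -0.2] [-1.2, -0.1, -5.0] [ 0.526 -0.025  0.165]
[0.1, 1.5, -0.2] [-2.4, -0.1, -10.6] [ 0.527 -0.017  0.165]
[0.2, 2.2, -0.2] [-3.6, -0.1, -16.2] [ 0.526 -0.01   0.164]
[0.5, 2.9, -0.3] [-4.7, -0.1, -21.8] [ 0.525 -0.003  0.163]
[0.8, 3.5, -0.3] [-5.9, -0.1, -27.4] [0.523 0.004 0.162]
[1.1, 4.2, -0.4] [-7.1, -0.1, -33.1] [0.521 0.011 0.161]
[1.6, 4.8, -0.5] [-8.3, -0.1, -38.7] [0.518 0.018 0.159]
[2.1, 5.3, -0.6] [-9.5, -0.1, -44.3] [0.514 0.024 0.157]
```

Request:
{"method": "jog_arm", "body": {"increments": [0, 0.7, -0.2, -1.2, -0.1, -5, 0, 0.1, 1.5, -0.2, -2.4, -0.1, -10.6, 0, 0.2, 2.2, -0.2, -3.6, -0.1, -16.2, 0, 0.5, 2.9, -0.3, -4.7, -0.1, -21.8, 0, 0.8, 3.5, -0.3, -5.9, -0.1, -27.4, 0, 1.1, 4.2, -0.4, -7.1, -0.1, -33.1, 0, 1.6, 4.8, -0.5, -8.3, -0.1, -38.7, 0, 2.1, 5.3, -0.6, -9.5, -0.1, -44.3, 0]}}

```text
clock: 13.17
eef_pos: [0.5136, 0.0241, 0.1571]
eef_rot: [-0.312, 0.907, -0.05, 0.279]
contact_force: [0.6, 0.3, 0.4]
finger_gap: 0.001
```

Run:
```python
from h import *
B=np.array([-.11,.258,2.479,0,.21,0])
rows([B+np.array([0,0,0,x,0,0]) for x in np.arange(2.3,1.55,-.1)])
```

```text
13.1667 [0.5136 0.0241 0.1571] [-0.119  0.284  2.453  2.375  0.213  0.016] [0.6 0.3 0.4]
[0.0, 0.7, -0.0] [-1.1, 0.0, -5.5] [0.51  0.029 0.155]
[0.1, 1.4, -0.0] [-2.3, 0.0, -11.1] [0.505 0.035 0.153]
[0.3, 2.1, -0.1] [-3.5, 0.0, -16.7] [0.5   0.039 0.151]
[0.6, 2.8, -0.1] [-4.7, 0.0, -22.3] [0.494 0.043 0.148]
[0.9, 3.5, -0.2] [-5.9, 0.0, -27.9] [0.488 0.047 0.145]
[1.3, 4.1, -0.3] [-7.1, 0.0, -33.5] [0.482 0.049 0.142]
[1.7, 4.7, -0.4] [-8.3, 0.0, -39.2] [0.475 0.051 0.14 ]
[2.2, 5.3, -0.5] [-9.5, 0.0, -44.8] [0.469 0.053 0.137]
```

Request:
{"method": "jog_arm", "body": {"increments": [0, 0.7, 0, -1.1, 0, -5.5, 0, 0.1, 1.4, 0, -2.3, 0, -11.1, 0, 0.3, 2.1, -0.1, -3.5, 0, -16.7, 0, 0.6, 2.8, -0.1, -4.7, 0, -22.3, 0, 0.9, 3.5, -0.2, -5.9, 0, -27.9, 0, 1.3, 4.1, -0.3, -7.1, 0, -33.5, 0, 1.7, 4.7, -0.4, -8.3, 0, -39.2, 0, 2.2, 5.3, -0.5, -9.5, 0, -44.8, 0]}}

```text
clock: 13.83
eef_pos: [0.4682, 0.053, 0.1368]
eef_rot: [-0.655, 0.721, -0.079, 0.213]
contact_force: [-0.1, -0.1, -0.4]
finger_gap: -0.0
```

Run:
```python
from h import *
B=np.array([-.11,.258,2.479,0,.21,0])
rows([B+np.array([0,0,0,x,0,0]) for x in np.arange(1.5,.75,-.1)])
b=W(ball(.7523),*Q); print('ball',b, 'home',W(ball(0),*Q))
```

```text
13.8333 [0.4682 0.053  0.1368] [-0.122  0.283  2.448  1.56   0.215  0.028] [-0.1 -0.1 -0.4]
[0.1, 0.7, 0.0] [-1.2, 0.0, -5.6] [0.462 0.053 0.134]
[0.2, 1.4, -0.0] [-2.4, 0.0, -11.2] [0.455 0.053 0.131]
[0.3, 2.1, -0.0] [-3.6, 0.0, -16.8] [0.448 0.052 0.128]
[0.6, 2.8, -0.1] [-4.8, 0.0, -22.4] [0.442 0.051 0.125]
[0.9, 3.5, -0.2] [-6.0, 0.0, -28.0] [0.435 0.048 0.123]
[1.3, 4.1, -0.2] [-7.2, 0.0, -33.6] [0.429 0.045 0.12 ]
[1.7, 4.7, -0.3] [-8.4, 0.0, -39.2] [0.423 0.042 0.118]
[2.2, 5.3, -0.4] [-9.6, 0.0, -44.8] [0.417 0.037 0.116]
ball [0.56982866 0.07776008 0.13658948] home [0.53615865 0.08236078 0.07145285]
```

Request:
{"method": "jog_arm", "body": {"increments": [0.1, 0.7, 0, -1.2, 0, -5.6, 0, 0.2, 1.4, 0, -2.4, 0, -11.2, 0, 0.3, 2.1, 0, -3.6, 0, -16.8, 0, 0.6, 2.8, -0.1, -4.8, 0, -22.4, 0, 0.9, 3.5, -0.2, -6, 0, -28, 0, 1.3, 4.1, -0.2, -7.2, 0, -33.6, 0, 1.7, 4.7, -0.3, -8.4, 0, -39.2, 0, 2.2, 5.3, -0.4, -9.6, 0, -44.8, 0]}}

```text
clock: 14.5
eef_pos: [0.4171, 0.0377, 0.1151]
eef_rot: [0.895, -0.421, 0.095, -0.113]
contact_force: [-1.0, 0.3, 0.1]
finger_gap: 0.0
```

```bash
cat >> h.py <<'E'
def vert(head): # tool down, camera (-y) at heading
    y=-np.array([np.cos(head),np.sin(head),0]); z=np.array([0,0,-1.]); x=np.cross(y,z); return R.from_matrix(np.column_stack([x,y,z]))
E
python3 - <<'E'
from h import *
b=W(ball(.7523),*Q)
for hd in(90,100,110):
    q,c=ik(np.array([.52,.075,.2]),vert(np.radians(hd)),[.1,.3,2.2,0,.6,0]); print(hd,q.round(2),c)
rel(np.array([.5,.075,.2]),vert(np.radians(100)))
rel(np.array([b[0]+.003,b[1]+.002,.21]),vert(np.radians(100)))
E
```

```text
90 [0.09 0.34 1.93 0.   0.87 0.09] 1.541760902179483e-31
100 [ 0.09  0.34  1.93  0.    0.87 -0.09] 6.342111380991473e-30
110 [ 0.09  0.34  1.93  0.    0.87 -0.26] 6.3825318356993e-31
t 14.5 pos [0.4171 0.0377 0.1151] q [-0.12  0.28  2.44  0.77  0.22  0.03] F [-1.   0.3  0.1] gap 0.0
cm [  2.96 -10.77  -5.47] deg [-12.5 -12.6 -59.9] dist 12.4 62.5
t 14.5 pos [0.4171 0.0377 0.1151] q [-0.12  0.28  2.44  0.77  0.22  0.03] F [-1.   0.3  0.1] gap 0.0
cm [  7.23 -16.68  -4.44] deg [-12.5 -12.6 -59.9] dist 18.7 62.5
```

Request:
{"method": "jog_arm", "body": {"increments": [0, -2, -2, -2, -2, -8, 0, 0.5, -4, -4, -4, -4, -16, 0, 1, -6, -5.5, -5, -5, -23, 0, 2, -8, -5.5, -7, -7, -30, 0, 3, -10.8, -5.5, -9, -9, -40, 0, 3, -10.8, -5.5, -12.5, -12.6, -60, 0, 3, -10.8, -5.5, -12.5, -12.6, -60, 0, 3, -10.8, -5.5, -12.5, -12.6, -60, 0]}}

```text
clock: 15.17
eef_pos: [0.5011, 0.0744, 0.2006]
eef_rot: [1.0, -0.005, 0.016, -0.021]
contact_force: [-0.6, 0.4, -0.9]
finger_gap: -0.001
```

Run:
```python
from h import *
b=W(ball(.7523),*Q)
rel(np.array([b[0]+.004,b[1]+.002,.185]),vert(np.radians(100)))
im=grab_frame('wrist')[:,:,::-1].copy()
s=env.observe()
p=wproj(b,s)[0];print(p)
cv2.circle(im,tuple(int(v) for v in p.round()),3,(0,255,0),-1)
cv2.imwrite('pics/w8.png',im)
```

```text
t 15.1667 pos [0.5011 0.0744 0.2006] q [0.06 0.3  1.98 0.05 0.82 0.03] F [-0.6  0.4 -0.9] gap -0.001
cm [ 7.22 -0.54  1.81] deg [ -2.2  -2.  -10.6] dist 7.5 11.0
[431.29980256 214.2705248 ]
```

View pics/w8.png

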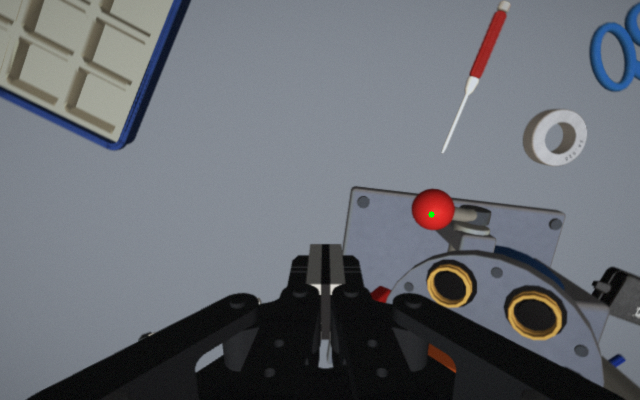

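Request:
{"method": "jog_arm", "body": {"increments": [1.8, -0.2, 0, -0.5, -0.5, -3, 0, 3.6, -0.4, 0, -1, -1, -6, 0, 5.4, -0.6, 0, -2, -2, -10, 0, 7.2, -0.7, 0, -2.2, -2, -10.6, 0, 7.2, -0.7, 1, -2.2, -2, -10.6, 0, 7.2, -0.7, 1.8, -2.2, -2, -10.6, 0, 7.2, -0.7, 2.6, -2.2, -2, -10.6, 0, 7.2, -0.7, 3, -2.2, -2, -10.6, 0]}}

```text
clock: 15.88
eef_pos: [0.572, 0.0812, 0.1717]
eef_rot: [0.997, 0.083, -0.001, -0.001]
contact_force: [0.3, -0.7, 0.1]
finger_gap: 0.003
```

Run:
```python
from h import *
for l in(.75,.6,.45,.3,.15,.0,-.04):
    t=l+.105; b=ball(l)+np.array([.006*min(1,max(l,0)/.5),.003,.013]); print(l); rel(W(b,*Q),vert(np.radians(100)))
im=grab_frame('wrist')[:,:,::-1].copy(); cv2.imwrite('pics/w9.png',im)
```

```text
0.75
t 15.8833 pos [0.572  0.0812 0.1717] q [ 0.09  0.45  1.82  0.    0.87 -0.08] F [ 0.3 -0.7  0.1] gap 0.003
cm [0.38 0.2  2.22] deg [-0.1  0.  -0.4] dist 2.3 0.5
0.6
t 15.8833 pos [0.572  0.0812 0.1717] q [ 0.09  0.45  1.82  0.    0.87 -0.08] F [ 0.3 -0.7  0.1] gap 0.003
cm [-0.63 -0.11  3.29] deg [-0.1  0.  -0.4] dist 3.4 0.5
0.45
t 15.8833 pos [0.572  0.0812 0.1717] q [ 0.09  0.45  1.82  0.    0.87 -0.08] F [ 0.3 -0.7  0.1] gap 0.003
cm [-1.53 -0.39  4.5 ] deg [-0.1  0.  -0.4] dist 4.8 0.5
0.3
t 15.8833 pos [0.572  0.0812 0.1717] q [ 0.09  0.45  1.82  0.    0.87 -0.08] F [ 0.3 -0.7  0.1] gap 0.003
cm [-2.36 -0.65  5.83] deg [-0.1  0.  -0.4] dist 6.3 0.5
0.15
t 15.8833 pos [0.572  0.0812 0.1717] q [ 0.09  0.45  1.82  0.    0.87 -0.08] F [ 0.3 -0.7  0.1] gap 0.003
cm [-2.99 -0.84  7.25] deg [-0.1  0.  -0.4] dist 7.9 0.5
0.0
t 15.8833 pos [0.572  0.0812 0.1717] q [ 0.09  0.45  1.82  0.    0.87 -0.08] F [ 0.3 -0.7  0.1] gap 0.003
cm [-3.42 -0.97  8.73] deg [-0.1  0.  -0.4] dist 9.4 0.5
-0.04
t 15.8833 pos [0.572  0.0812 0.1717] q [ 0.09  0.45  1.82  0.    0.87 -0.08] F [ 0.3 -0.7  0.1] gap 0.003
cm [-3.45 -0.98  9.13] deg [-0.1  0.  -0.4] dist 9.8 0.5
```

View pics/w9.png

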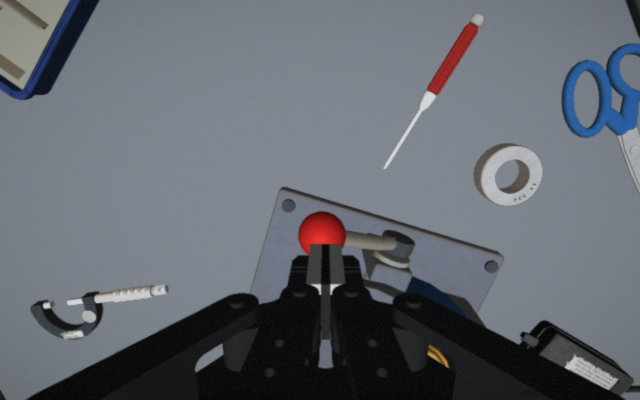

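Request:
{"method": "jog_arm", "body": {"increments": [0.4, 0, 0.8, 0, 0, 0, 0, 0.5, 0, 1.6, 0, 0, 0, 0, 0.4, 0, 2.2, 0, 0, 0, 0, 0, -0.1, 2.6, 0, 0, 0, 0, -0.3, -0.2, 3, 0, 0, 0, 0, -0.7, -0.3, 3.4, 0, 0, 0, 0, -1.1, -0.4, 4, 0, 0, 0, 0, -1.5, -0.5, 4.5, 0, 0, 0, 0]}}

```text
clock: 16.6
eef_pos: [0.5573, 0.0841, 0.1281]
eef_rot: [0.996, 0.084, 0.001, -0.001]
contact_force: [-1.2, 1.8, 3.3]
finger_gap: 0.004
```

Run:
```python
from h import *
for l in(.0,-.04):
    b=ball(l)+np.array([0,.004,.013]); rel(W(b,*Q),vert(np.radians(100)))
im=grab_frame('wrist')[:,:,::-1].copy(); cv2.imwrite('pics/w10.png',im)
```

```text
t 16.6 pos [0.5573 0.0841 0.1281] q [ 0.09  0.49  1.89  0.    0.76 -0.08] F [-1.2  1.8  3.3] gap 0.004
cm [-2.   -0.56  4.36] deg [-0.1 -0.1 -0.3] dist 4.8 0.4
t 16.6 pos [0.5573 0.0841 0.1281] q [ 0.09  0.49  1.89  0.    0.76 -0.08] F [-1.2  1.8  3.3] gap 0.004
cm [-2.03 -0.57  4.76] deg [-0.1 -0.1 -0.3] dist 5.2 0.4
```

View pics/w10.png

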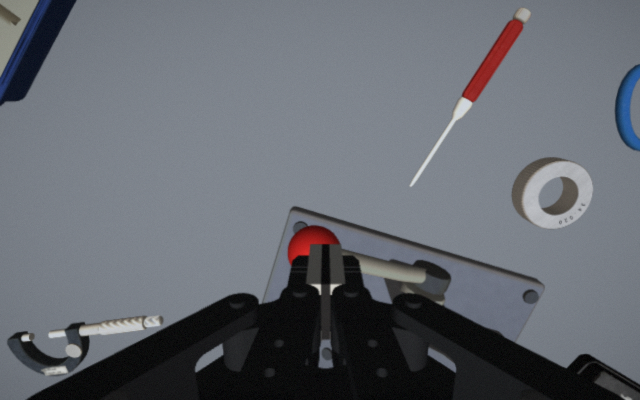

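Request:
{"method": "jog_arm", "body": {"increments": [-0.4, -0.1, 0.6, 0, 0, 0, 0, -0.8, -0.2, 1.3, 0, 0, 0, 0, -1.2, -0.3, 2, 0, 0, 0, 0, -1.5, -0.4, 2.7, 0, 0, 0, 0, -1.8, -0.5, 3.4, 0, 0, 0, 0, -1.9, -0.5, 4, 0, 0, 0, 0, -2, -0.6, 4.4, 0, 0, 0, 0, -2, -0.6, 4.6, 0, 0, 0, 0]}}

```text
clock: 17.32
eef_pos: [0.5373, 0.0865, 0.0822]
eef_rot: [0.996, 0.084, 0.001, -0.001]
contact_force: [-10.2, -2.9, 38.7]
finger_gap: 0.0
```

Run:
```python
from h import *
for l in(.0,-.04):
    b=ball(l)+np.array([0,.004,.013]); rel(W(b,*Q),vert(np.radians(100)))
im=grab_frame('wrist')[:,:,::-1].copy(); cv2.imwrite('pics/w11.png',im)
```

```text
t 17.3167 pos [0.5373 0.0865 0.0822] q [ 0.1   0.54  1.97  0.    0.64 -0.07] F [-10.2  -2.9  38.7] gap 0.0
cm [-0.06  0.01 -0.22] deg [-0.1 -0.1 -0.3] dist 0.2 0.4
t 17.3167 pos [0.5373 0.0865 0.0822] q [ 0.1   0.54  1.97  0.    0.64 -0.07] F [-10.2  -2.9  38.7] gap 0.0
cm [-0.09 -0.    0.18] deg [-0.1 -0.1 -0.3] dist 0.2 0.4
```

View pics/w11.png

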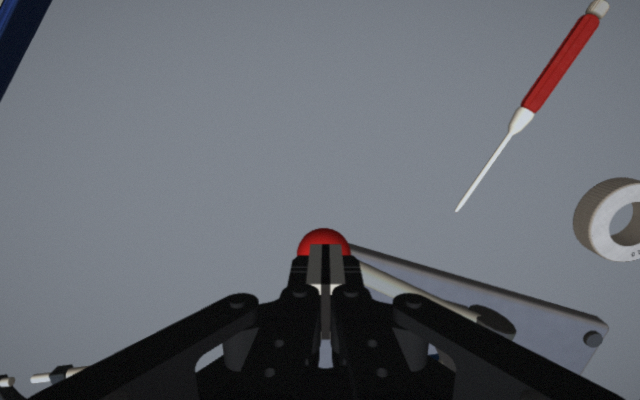

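Request:
{"method": "jog_arm", "body": {"increments": [0, 0, -0.5, 0, 0, 0, 0, 0, 0, -2, 0, 0, 0, 0, 0, 0, -4, 0, 0, 0, 0, 0, 0, -7, 0, 0, 0, 0, -2, -2, -10, 0, 0, 0, 0, -5, -4, -11, 0, 0, 0, 0, -8, -6, -12, 0, 0, 0, 0, -8, -6, -12, 0, 0, 0, 0]}}

```text
clock: 18.03
eef_pos: [0.4436, 0.1334, 0.2035]
eef_rot: [0.996, 0.085, 0.0, -0.001]
contact_force: [1.6, 0.6, -0.6]
finger_gap: 0.0
```

Run:
```python
from h import *
s=env.observe(); print(s['clock'],s['eef_pos'],s['contact_force'],np.abs(s['qd']).max())
for n,(y,x) in dict(top=(125,290),scene=(130,240)).items():
    im=grab_frame(n)[:,:,::-1].copy()
    if n=='top':
        cv2.imwrite('pics/topf.png',cv2.resize(im[y:y+105,x:x+140],None,fx=5.7,fy=5.7,interpolation=cv2.INTER_CUBIC)[:600])
    else: cv2.imwrite('pics/scenef.png',cv2.resize(im[y:y+160,x:x+200],None,fx=4,fy=3.75,interpolation=cv2.INTER_CUBIC))
    for l in(0,.08,.2): print(n,l,((proj(W(ball(l),*Q),n)[0]-[x,y])*(5.7 if n=='top' else np.array([4,3.75]))).round(1))
    print('sil',((proj(W(disc(0),*Q),n)[0]-[x,y])*(5.7 if n=='top' else np.array([4,3.75]))).round(1))
im=grab_frame('wrist')[:,:,::-1].copy(); s=env.observe()
for l,c in((0,(0,255,0)),(.08,(255,0,0))):
    p=wproj(W(ball(l),*Q),s)[0]; print(l,p)
cv2.imwrite('pics/wf.png',im)
```

```text
18.0333 [0.44362139 0.13341018 0.20352041] [ 1.60427919  0.57707072 -0.58809647] 0.0753750329669593
top 0 [ 87.1 475.1]
top 0.08 [ 86.5 471.5]
top 0.2 [ 86.  463.6]
sil [341.6 403.8]
scene 0 [236.2 253.2]
scene 0.08 [237.1 246.1]
scene 0.2 [239.8 235.1]
sil [360.  306.9]
0 [415.45580975 261.85660357]
0.08 [419.09968458 266.47684397]
```

View pics/topf.png

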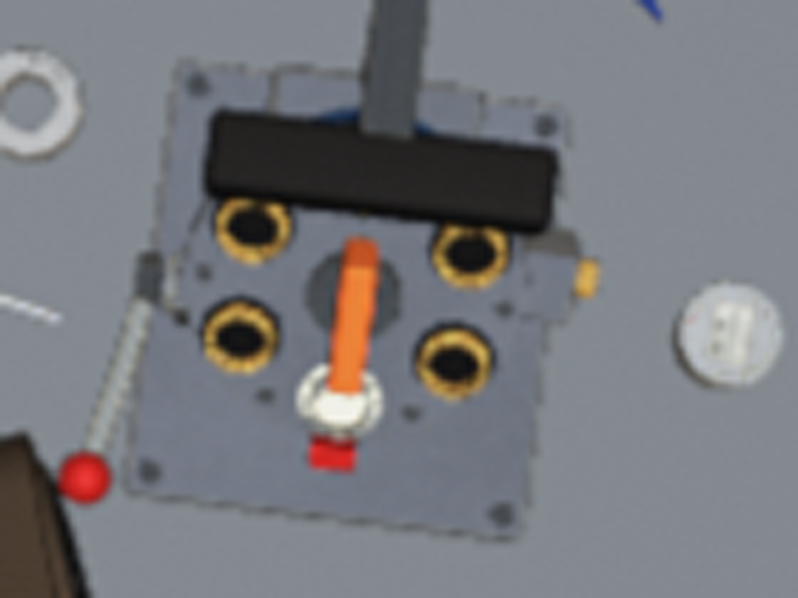

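View pics/scenef.png

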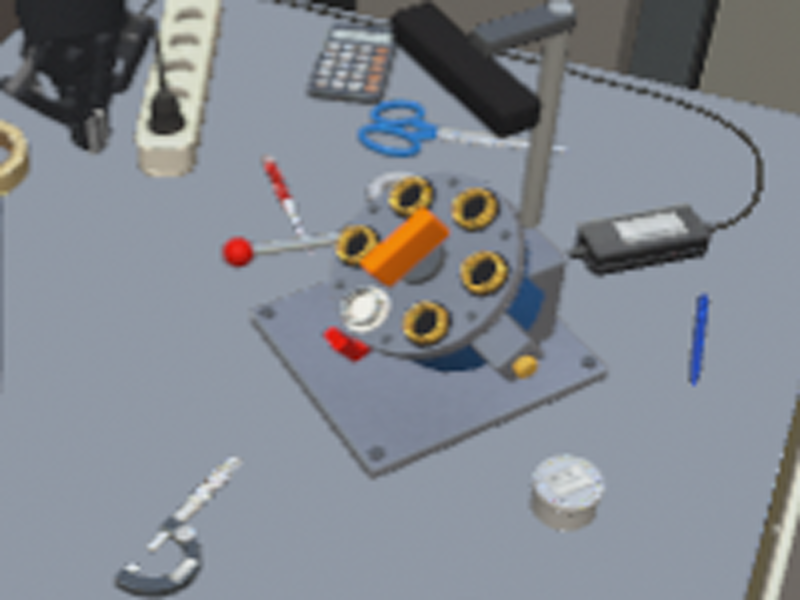

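View pics/wf.png

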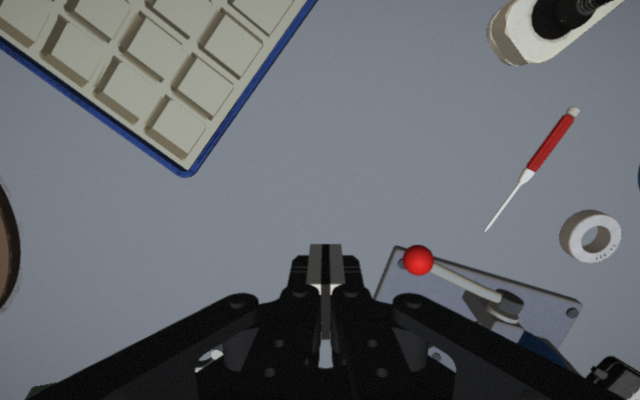

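```bash
python3 -c "
from workcell import env
print(env.close_job())"
```

```text
the job is handed in; nothing more can be done
None
```

The job is handed in at about 18 s. I gripped the bar knob along its tilted axis, turned the turret two clicks clockwise and let go. Then I pushed the red ball down with closed fingers until it met the hard stop, at about 39 N, and backed the arm clear.

- **Silver ring:** it sits at the red pointer. In the top view it is within 1 px of its predicted place. In the scene view it is about 1.5 px off, similar to the fit errors at the start.
- **Lock lever:** the ball lies within 1 px of its "fully home" position in the top and scene views, and in the wrist view it also fits home better than 0.08 rad.
- **Lamp and loose items:** no contact force that would suggest touching the lamp showed up. The items in the closing views show no visible movement, but those views left out the mug and most of the tape roll, so I did not recheck these two.
- **Side force:** about 43 N built up on the wrist during the turn, and it fell to zero when I opened the fingers.

The robot was touching nothing at the end, with the contact reading near zero. No check failed or disagreed, and no verdict was reported on handing in.

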